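Start the plate shaker from its three controls

TASK

Start the plate shaker by pressing its three controls in this order; nothing needs to be gripped: tip the rocker switch fully over by pressing down its raised near end, then push the square key fully down (it stays down), then press the round key fully down and let it come back up. Press no control before its turn, leave the emergency stop button alone, and do not pick up, knock or shift the plate on the shaker, the vial, the jar or the roll of tape.

Things in the scene. Friction and masses are not known exactly. Their poses are not given: they have to be found in the camera images.
- shaker: white plate shaker fixed on the bench, 200 x 270 x 53 mm (x, y, z); origin under its centre at bench height, x away from the robot, y to the left. A microplate lies on its far half (centre x = +42 mm, top 75 mm above the bench). Along its near edge (x = -60 mm) are three black control modules, tops at 57 mm, at y = -80, 0 and +80 mm; which is where changes. All three moving parts are white
- rocker_press (a point): point to press on the rocker switch: on top of its near half, 24 mm from the pivot line, 6 mm from the near end; moves with the rocker. At the start the near half (towards the robot) slopes up, its end about 73 mm and this point about 70 mm above the bench; fully tipped over, the near half is level at 61 mm. It takes about 1.5 N here and stays where it is left
- rocker_pivot (a point): middle of the rocker's pivot line, in the valley of its top, 61 mm above the bench. The rocker is 26 mm wide (shaker y) and 60 mm long (shaker x); its two halves form a shallow V, each half rising 23 degrees when the other is level
- rocker (a joint): tilt of the rocker, rad: about 0 at the start (off, near end raised), 0.40 fully tipped over (on, near half level)
- square_top (a point): centre of the top of the square key, a 28 x 28 mm cap, 71 mm above the bench at the start; goes straight down 7 mm, against about 2.5 N of friction, and stays where it is left
- square_key (a joint): how far the square key is down, m: 0 up, 0.007 fully down
- round_top (a point): centre of the top of the round key, a cap 34 mm across, 71 mm above the bench; goes straight down 7 mm against a spring (0.8 N at first, 3.6 N fully down) and springs back when let go
- round_key (a joint): how far the round key is down, m: 0 up, 0.007 fully down
- plate: white 96-well microplate, 85 x 128 x 15 mm, lying loose on the shaker's platform; origin at the centre of its underside; leave it alone
- vial: small glass vial with a white cap, 23 mm across, 50 mm tall, loose on the bench left of the shaker; origin at its foot; leave it alone
- jar: clear jar with a wide yellow cap, 47 mm across, 80 mm tall, loose on the bench, farther left; origin at its foot; leave it alone
- tape: roll of tape lying flat, 90 mm across, 19 mm high, loose on the bench right of the shaker; origin at the centre of its underside; leave it alone
- stop_box_mushroom (a joint): how far the mushroom button of the emergency stop box (on the bench left of the shaker, centre about x = 0.53, y = 0.18) is pressed, m: 0 up; leave it alone
Not all that is in view belongs to the job. What is shaped like the part that bears stop_box_mushroom but green is not meant.

How it is judged:
By the outcome, as a careful person would: the job done as asked, in the order asked, and still so for the second after the job is handed in, with the robot touching nothing.
It also fails if it takes over 42 s, if anything falls off the work surface, if the arm or the gripper's body presses on something with over 40 N, if the wrist force passes 120 N, or if a joint passes its speed limit or range.

ROBOT

A 7-joint arm with a two-finger parallel gripper is mounted at the origin on a cart in front of the work surface, level with it; the furniture and walls round the work are solid. World frame = base frame: x ahead of the robot, y to its left, z up, the work surface at z = 0. Lengths are in mm, angles in rad, forces in N, time in s.
With the tool pointing down it reaches from about 350 to 900 mm from the base axis. Payload 7.2 kg.
Tool frame: the origin (TCP) lies between the finger pads; the fingertips stand 19 mm ahead of it and the grasp point (between the pads) is the TCP; z points along the fingers, y is the line along which they close (so a half turn about z gives the same grasp; the last joint's range is limited). The gripper opens to 85 mm and grips with 20 to 120 N. Pads are 22 mm wide; open, the fingers measure 114 mm over their backs; the gripper's body (76 mm by 85 mm) begins 54 mm behind the grasp point. The pads swing forward as they close: fully open they stand 13 mm farther back than shut.
Start: joints at [-1.305, 0.411, -0.013, 1.596, 0.006, 1.134, -0.082], TCP at [204.782, 590.502, 250.297] pointing down, gripper open.
Joint ranges: [-2.95, 2.95], [-0.29, 1.99], [-1.47, 1.44], [0.14, 2.54], [-1.03, 4.17], [0.13, 1.85], [-2.86, 2.86]. Speed limits (rad/s): [2.39, 2.39, 3.01, 3.01, 3.14, 3.14, 3.14].

INTERFACE

Orientations are given as a rotation vector (axis times angle).
In Python, from workcell import robot, eoat, kin, eyes, workorder gives the robot as it stands. Calls block until the motion is done:
- robot.reach(position, orientation): joint-space move of the TCP to a pose.
- robot.move_linear(position, v=150, rotation=None, guard=None): straight line of the TCP; rotation=None keeps the orientation; v is the mean speed in mm/s. With guard (N) it stops when the force on the tool has changed by that much, and returns True; else False.
- robot.movej(angles): joint-space move.
- eoat.grip(opening): finger opening in mm; the grip force is fixed at half the most; returns when the fingers have stopped.
- robot.wait(seconds).
- kin.inverse_kinematics(position, orientation): joint angles nearest the present ones, or None.
- robot.state(): the state.
- eyes.get_image(name): name is "scene" or "top" or "wrist"; returns a dict with "frame" (400x640x3 uint8, red, green, blue), "fx", "fy", "cx", "cy" (pixels), "rvec" (rotation vector, rad) and "tvec" (3), from world to camera coordinates, as OpenCV has them. Camera axes: x right, y down, z forward; pixel columns grow to the right and rows downward; lengths in mm; the calibration is good to about 2 mm. The wrist camera is an equidistant fisheye: a pixel r from the principal point sees the ray r / f radians off the axis. A picture is of the moment at which its call begins. There is no depth.
A pose or a line that the arm cannot do raises robot.IKError and nothing moves.
- workorder.hand_in(): hands the job in; it is judged then, once.
The state is a dict: "time": time; "joint_pos": joint angles; "qvel": joint speeds; "effort": joint torques, N m; "eef_pos": TCP position; "orientation": TCP orientation; "ft_force": force on the tool from outside, world axes, zero at the start; "moment": the same for the moment, N m; "width": finger opening in mm; "grip_force": force on a finger pad.
Only numpy, scipy, OpenCV 4.12 (cv2) and the standard library are available. Lean on these libraries where they do the work, as an engineer would, in place of code of your own. Each camera call takes 0.05 s, during which the arm holds its last target. There are 200 camera calls.

## Working session

There is one attempt and no reset: what is moved stays moved. The work goes in short steps, each a Python script; the robot and the scene stay as the last script left them, time stands still between calls to the robot, and variables do not carry over. Pictures are saved under pics/ and viewed, at most 10 in all, crops included, and the job is handed in when it is done.

```bash
mkdir -p pics; python3 - <<'E'
from workcell import robot, eyes
import cv2,pickle
for n in("scene","top"):
    d=eyes.get_image(n); pickle.dump(d,open(f"{n}.pkl","wb"))
    cv2.imwrite(f"pics/{n}0.png",d["frame"][:,:,::-1]); print(n,d["fx"],d["cx"],d["cy"],d["rvec"],d["tvec"])
s=robot.state();print(s["time"],s["orientation"],s["width"])
E
```

```text
scene 504.6206206778598 312.5143346787808 201.80914401323471 [ 1.9544103  -1.20442848  0.5673135 ] [-240.61542275  342.65403228 1381.33156263]
top 376.14659760380715 317.2208069607083 195.38578158135522 [ 2.02902898 -2.18069858  0.23933216] [4.45957551e-01 5.14659251e+02 1.13710107e+03]
0.1 [-5.21773370e-01 -3.09783540e+00  2.29623527e-03] 85.47977741897445
```

View pics/top0.png

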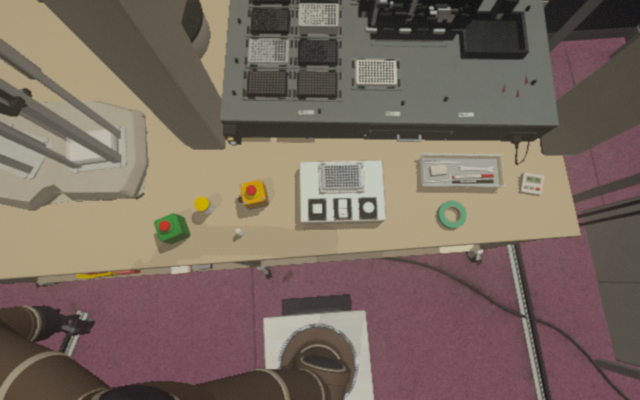

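View pics/scene0.png

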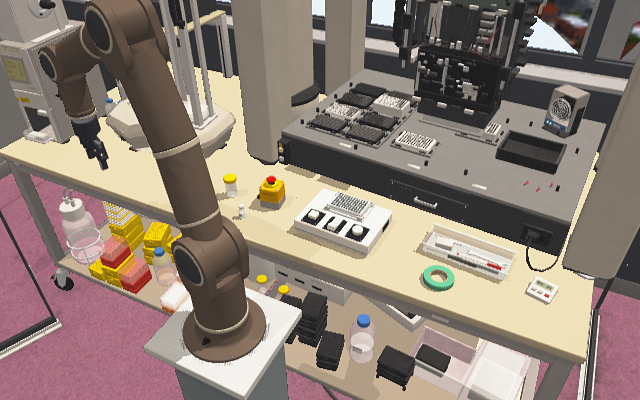

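The top view shows the shaker at about (342,192). Its modules are the square key at (318,209), the rocker at (343,209) and the round key at (368,208). The stop box is yellow at (253,192), and the similar green box at (171,228) is not meant. Next I'll check close crops from both cameras.

```bash
python3 - <<'E'
import cv2,pickle,numpy as np
a=pickle.load(open("top.pkl","rb"))["frame"][155:230,292:392,::-1]
b=pickle.load(open("scene.pkl","rb"))["frame"][180:255,290:390,::-1]
cv2.imwrite("pics/crop.png",np.hstack([cv2.resize(x,None,fx=4,fy=4,interpolation=cv2.INTER_CUBIC) for x in(a,b)]))
E
```

```text
(no output)
```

View pics/crop.png

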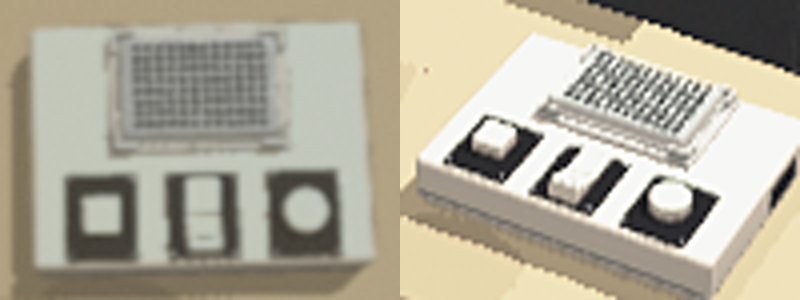

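The crop confirms the choice. Left to right the modules are square (101,214), rocker with its pivot line at (205,212), and round (306,210). I'll fit the shaker pose to these points from both views.

```bash
cat > fit.py <<'E'
import cv2,pickle,numpy as np
from scipy.optimize import least_squares
D={n:pickle.load(open(n+".pkl","rb")) for n in("top","scene")}
def K(d): return np.array([[d["fx"],0,d["cx"]],[0,d["fy"],d["cy"]],[0,0,1]])
def proj(d,P): return cv2.projectPoints(np.array(P,float),np.array(d["rvec"]),np.array(d["tvec"]),K(d),None)[0][:,0]
L=dict(sq=(-60,80,71),pv=(-60,0,61),rd=(-60,-80,71),fl=(100,135,53),fr=(100,-135,53),nr=(-100,-135,53),nl=(-100,135,53))
px={"top":dict(sq=(101,214),pv=(205,212),rd=(306,210),fl=(33,28),fr=(360,24),nr=(372,262),nl=(38,268)),
 "scene":dict(sq=(496,132),rd=(672,193),nl=(418,162),fl=(530,37),nr=(716,268))}
off={"top":(292,155,0),"scene":(290,180,400)}
def world(p,P):
    c,s=np.cos(p[2]),np.sin(p[2]);P=np.array(P,float)
    return np.c_[p[0]+c*P[:,0]-s*P[:,1],p[1]+s*P[:,0]+c*P[:,1],P[:,2]]
def res(p,names=("top","scene")):
    r=[]
    for n in names:
        o=off[n];k=list(px[n])
        m=np.array([((px[n][i][0]-o[2]+.5)/4-.5+o[0],(px[n][i][1]+.5)/4-.5+o[1]) for i in k])
        r.append((proj(D[n],world(p,[L[i] for i in k]))-m).ravel())
    return np.concatenate(r)
if __name__=="__main__":
    for ns in(("top",),("scene",),("top","scene")):
        f=least_squares(res,[550,-50,0],args=(ns,),x_scale=[10,10,.05]);print(ns,f.x.round(3),f.fun.round(1))
    np.save("pose.npy",f.x); print(world(f.x,[L["sq"],L["pv"],L["rd"],(-84,0,70)]).round(1))
E
python3 fit.py
```

```text
('top',) [ 5.25454e+02 -1.16117e+02 -5.50000e-02] [ 0.2 -0.1 -0.3  0.6  0.3  0.1 -0.5 -0.5  0.7 -1.   1.2  0.4 -1.4  0.4]
('scene',) [ 5.23851e+02 -1.18681e+02 -3.50000e-02] [ 0.1  0.9  0.6  0.8 -0.9 -0.5  0.1 -1.2  0.1 -0.4]
('top', 'scene') [ 5.25228e+02 -1.17018e+02 -4.70000e-02] [ 0.6  0.2  0.1  0.6  0.7 -0.1 -0.5 -0.2  0.7 -1.2  1.7  0.1 -0.8  0.7
 -0.2  0.3 -0.1  0.5 -1.2 -1.2  0.3 -1.7 -0.8 -0.6]
[[ 469.1  -34.3   71. ]
 [ 465.3 -114.2   61. ]
 [ 461.5 -194.1   71. ]
 [ 441.3 -113.1   70. ]]
```

Both cameras agree to about 3 mm, and the heights, spacing and reach are plausible. Next I'll close the gripper, retract, and hover over the rocker's near end to check from the wrist.

```bash
cat > h.py <<'E'
import numpy as np,cv2
from workcell import robot,eoat,kin,eyes,workorder
from fit import world
p=np.load("pose.npy"); t=p[2]/2; ROT=np.pi*np.array([-np.sin(t),np.cos(t),0])
def pt(x,y,z): return world(p,[(x,y,z)])[0]
def info():
    s=robot.state();print(round(s["time"],2),np.round(s["eef_pos"],1),np.round(s["ft_force"],1),round(s["width"],1))
E
python3 - <<'E'
from h import *
eoat.grip(0); info()
robot.move_linear([150,435,260],v=200); info()
robot.reach(pt(-84,0,150),ROT); info()
d=eyes.get_image("wrist"); cv2.imwrite("pics/w1.png",d["frame"][:,:,::-1])
d=eyes.get_image("scene"); cv2.imwrite("pics/s1.png",cv2.resize(d["frame"][120:270,260:420,::-1],None,fx=4,fy=4,interpolation=cv2.INTER_CUBIC))
E
```

```text
0.87 [204.8 590.5 250.3] [-0.4  0.4 -0.2] -0.2
1.84 [150.3 436.  260.2] [-0.1  0.6  0.3] -0.0
4.09 [ 441.6 -112.3  149.9] [-0.1 -0.4  0.7] -0.1
```

View pics/w1.png

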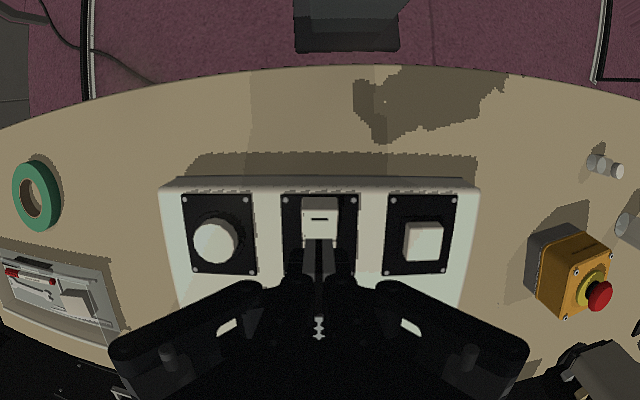

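View pics/s1.png

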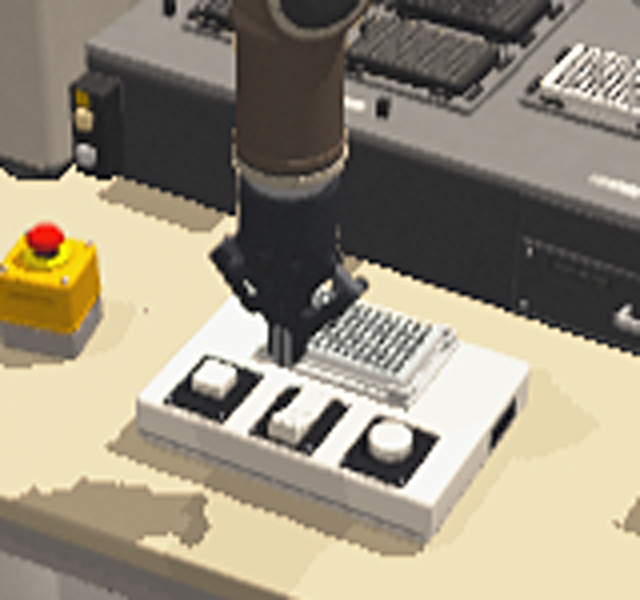

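The wrist view shows the fingers in line with the rocker (column 320). The round cap top is at about (214,241) and the square cap top at (424,242). I'll back-project both as a check.

```bash
python3 - <<'E'
from h import *
d=eyes.get_image("wrist"); R=cv2.Rodrigues(np.array(d["rvec"]))[0]; C=-R.T@np.array(d["tvec"]); print(C.round(0))
for n,u,z in(("rd",(214,241),71),("sq",(425,242),71),("rocker near end",(320,238),73),("nl",(478,190),53),("nr",(161,190),53)):
    q=cv2.fisheye.undistortPoints(np.array([[u]],float),np.array([[d["fx"],0,d["cx"]],[0,d["fy"],d["cy"]],[0,0,1.]]),np.zeros(4))[0,0]
    r=R.T@np.r_[q,1]; print(n,(C+r*(z-C[2])/r[2]).round(1))
print(pt(-60,-80,71),pt(-60,80,71),pt(-90,0,73),pt(-100,135,53),pt(-100,-135,53))
E
```

```text
[ 369. -110.  273.]
rd [ 460.1 -191.8   71. ]
sq [468.3 -34.2  71. ]
rocker near end [ 459.2 -112.6   73. ]
nl [434.9  16.8  53. ]
nr [ 423.1 -239.2   53. ]
[ 461.51878664 -194.09637333   71.        ] [469.07142026 -34.27472985  71.        ] [ 435.3285453  -112.76943278   73.        ] [431.7122272   22.55211851  53.        ] [ 418.96715796 -247.14690487   53.        ]
```

The caps agree within about 2 mm. I'll press the rocker now.

```bash
python3 - <<'E'
from h import *
robot.move_linear(pt(-84,0,98),v=80); info()
print(robot.move_linear(pt(-84,0,74),v=20,guard=9)); info()
robot.wait(.2); info()
robot.move_linear(pt(-84,0,125),v=100); info()
d=eyes.get_image("wrist"); cv2.imwrite("pics/w2.png",cv2.resize(d["frame"][150:310,160:480,::-1],None,fx=2,fy=2))
E
```

```text
5.04 [ 441.5 -113.3   98.2] [-0.6  0.7  0.2] -0.2
True
5.92 [ 441.2 -113.1   79.9] [-3.1  1.2 13.1] 0.2
6.12 [ 441.2 -113.    79.9] [-2.8  0.5 13.2] -0.2
6.72 [ 441.3 -112.7  124.7] [0.2 0.5 0.3] -0.2
```

View pics/w2.png

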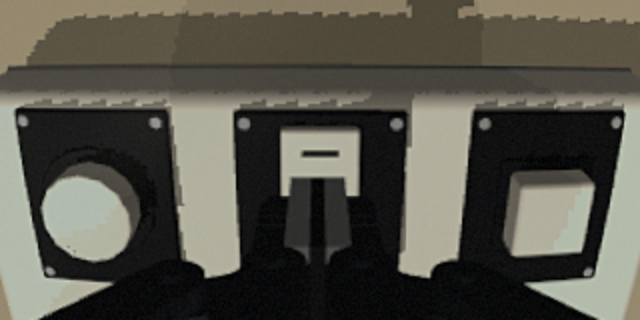

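The tip stopped at 60.9 mm, which is level, and the picture shows the near half flat. The square key is next, with its bottom expected at TCP 83, then the round key.

```bash
python3 - <<'E'
from h import *
for y in(80,-80):
    if y<0: robot.move_linear(pt(-60,0,130),v=150)
    robot.move_linear(pt(-60,y,125),v=120)
    robot.move_linear(pt(-60,y,96),v=80)
    print(robot.move_linear(pt(-60,y,78),v=20,guard=14)); info()
    robot.wait(.2); info()
    z=robot.state()["eef_pos"][2]
    robot.move_linear(pt(-60,y,125),v=80); info()
    if abs(z-83)>1: print("check depth"); break
robot.move_linear(pt(-84,0,160),v=150)
d=eyes.get_image("wrist"); cv2.imwrite("pics/w3.png",cv2.resize(d["frame"][150:310,160:480,::-1],None,fx=2,fy=2)); info()
E
```

```text
True
8.8 [469.4 -34.1  83. ] [-1.8  0.8 10. ] -0.1
9.0 [469.4 -34.2  83. ] [-1.8  0.9 11.2] 0.0
9.68 [468.9 -34.  124.8] [-0.1 -0.7  0.6] -0.6
True
12.37 [ 461.9 -194.2   82.8] [-2.6  2.5 14.5] -0.2
12.57 [ 461.9 -194.2   82.8] [-3.2  0.9 12.2] -0.1
13.25 [ 461.5 -193.7  125. ] [0.2 0.1 0.4] -0.2
14.05 [ 441.3 -113.7  159.8] [-0.  -0.2  0.4] 0.2
```

View pics/w3.png

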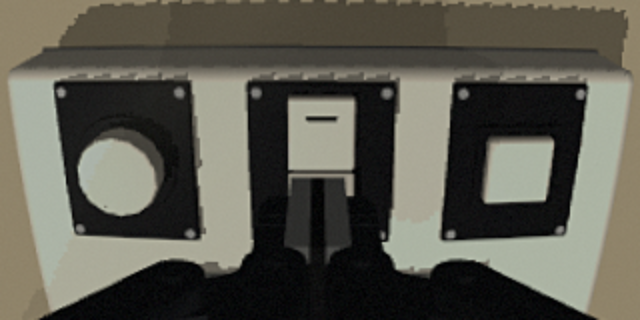

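The rocker's near half is flat (320,135), the square key is lowered (518,170) and the round key is back up (120,172). I'll hand it in.

```bash
python3 -c "
from workcell import workorder
print(workorder.hand_in())"
```

```text
the job is handed in; nothing more can be done
None
```

I tipped the rocker fully over, pushed the square key fully down and pressed and released the round key, in that order. I handed the job in at about 14 s with the arm clear and nothing else touched; no verdict was returned.

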